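# Lock the jar keeper onto a stoppered jar before driving off

## Robot

A 6-joint arm with a two-finger parallel gripper is mounted at the origin on the work surface. World frame = base frame: x ahead of the robot, y to its left, z up, the work surface at z = 0. Lengths are in m, angles in rad, forces in N, time in s.
With the tool pointing down it reaches from about 0.3 to 0.875 m from the base axis. Payload 6.4 kg.
Tool frame: the origin (TCP) lies midway between the tips of the shut fingers; the grasp point (between the pads) lies 19 mm behind it; z points along the fingers, y is the line along which they close (so a half turn about z gives the same grasp; the last joint's range is limited). The gripper opens to 88 mm and grips with 3 to 60 N. Pads are 18 mm wide; open, the fingers measure 123 mm over their backs; the gripper's body (75 mm by 187 mm) begins 45 mm behind the grasp point.
Start: joints at [-1.53, 0.181, 1.607, -0, 1.354, -0.206], TCP at [0.14, -0.558, 0.239] pointing down, gripper open.
Joint ranges: [-2.99, 2.99], [-0.89, 2.07], [0.3, 2.58], [-1.14, 4.28], [0, 2.63], [-3.12, 3.12]. Speed limits (rad/s): [2.57, 2.57, 3.01, 3.14, 3.14, 3.14].

## Interface

Orientations are given as a unit quaternion [w, x, y, z].
In Python, from plant import telemetry, snapshot, camera_info, workorder gives the robot as it stands.
- The arm moves only by the shell command python3 -m inch 'ROWS' [FORCE]. ROWS is JSON, a list of rows, each an object with "delta_pos": the shift along the tool's x, y, z in m, a list of three; "angular": the turn, a rotation vector about the tool's x, y, z in degrees, a list of three; "hand": the finger opening in m, from 0 to 0.0881. In form: [{"delta_pos": [dx, dy, dz], "angular": [rx, ry, rz], "hand": hand}, ...]. A call has 1 to 8 rows; each row is the pose to reach, as a shift and turn from the pose commanded when the call began, along the tool's axes at that moment; what a row does not reach only later rows make up. A row lasts 1/10 s, in which the tool goes at most 50 mm and 8.59 degrees, less where a joint would pass 70% of its speed; a pose out of reach is approached as far as the arm can. A call with a gripper value outside its range is refused whole. The fingers move at their own pace and stop on an object; FORCE is the grip in N (left out, the last holds). Time passes only in rows, so rows that repeat a pose let the fingers close. It gives the time, the measured TCP pose, the force, the opening and the grip force at its end, in the units of the state.
- telemetry.get_obs(): the state, without advancing time (a new reading comes with each control period).
- snapshot(name): name is "scene" or "top" or "wrist"; returns (picture, depth): 480x640x3 uint8, blue, green, red; 480x640 float32, m along the optical axis (not along the pixel's ray), 0 where there is no reading.
- camera_info(name): a dict with "fx", "fy", "cx", "cy" (pixels), "position" and "rotation" of the camera in the world; the wrist camera has in their place "hand_eye" (4x4, takes a point from camera to tool coordinates, whose origin is the TCP and whose axes are the flange's). Camera axes: x right, y up, looking along -z (the intrinsics and any distortion apply to the point x, -y, -z); pixel columns grow to the right and rows downward; lengths in m; the calibration is good to about 2 mm. The wrist camera is an equidistant fisheye: a pixel r from the principal point sees the ray r / f radians off the axis. A picture is of the moment at which its call begins: read the wrist's pose just before it. camera_info takes no time and is no camera call.
- workorder.sign_off(): hands the job in; it is judged then, once.
The state is a dict: "clock": time; "q": joint angles; "qvel": joint speeds; "effort": joint torques, N m; "ee_pos": TCP position; "tcp_rot": TCP orientation; "wrist_force": force on the tool from outside, world axes, zero at the start; "wrist_torque": the same for the moment, N m; "width": finger opening in m; "grasp_force": force on a finger pad.
Only numpy, scipy, OpenCV 4.12 (cv2) and the standard library are available. Lean on these libraries where they do the work, as an engineer would, in place of code of your own. Each camera call takes 0.05 s, during which the arm holds its last target. There are 200 camera calls.

## Task

Make the glass jar safe for the drive: take the jar keeper's orange T-handle and push the sprung rod down until its rubber foot bears lightly, with about 6 N, on the jar's cork. Keep that light pressure while you twist the handle clockwise (seen from above) to its end stop so that the rod locks, then let go. Never press hard on the glass jar, do not press the red button that releases the counter's leg, and leave the jar and the other kitchen things where they stand.

Things in the scene. Friction and masses are not known exactly. Their poses are not given: they have to be found in the camera images.
- station: The jar keeper, fixed to the counter: a black dish 94 mm wide and 12 mm high for the jar, and an aluminium column (26 x 34 mm, 163 mm high) that stands 88 mm behind the dish's centre and carries an arm with a 30 mm square sleeve (top 167 mm above the counter) over the dish. Origin on the counter straight under the rod's vertical axis; x points from the column to the dish's centre, z up.
- rod (a joint): How far the keeper's steel rod (11 mm thick, vertical, through the sleeve) has been pushed down, m: 0 at the top, 0.05 at most. A return spring pushes it up (about 4 N at the top, 60 N/m more on the way down, 0.5 N of friction), so that it rises by itself when it is let go unlocked.
- twist (a joint): Angle of the T-handle on the rod, rad: starts between 0 and 0.2 (unlocked), grows clockwise seen from above, end stop at 1.4 (locked). The brake that it drives begins to bite at about 0.8 rad; beyond 1.2 rad it holds the rod and stays put by itself, letting the rod slip up by up to 0.7 mm as it takes the load. It bites only when the rod is more than 10 mm down. Turning takes less than 0.3 N m.
- handle (a point): Centre of the orange T-handle bar on top of the rod: 64 mm long, 14 mm wide, 24 mm high, 12 mm from this point up to its top and down to its underside; 261 mm above the counter when the rod is up. x along the bar, z up. It turns and goes down with the rod. It is gripped from above across its 14 mm width; in the lowest use 45 mm remain between the bar's underside and the sleeve's top.
- foot: Black rubber foot under the rod, a disc 30 mm across and 10 mm thick with a collar above. Origin at the centre of its underside, 119 mm above the counter when the rod is up. It is sprung on the rod: it starts to give at 1.5 N and yields 2 N per mm, up to 6 mm (13.5 N), where it is hard.
- jar: Glass jar, 76 mm across, 75 mm high to the glass rim, 0.45 kg, standing in the dish under the foot (its underside 5 mm above the counter). Origin at the centre of its underside. Its cork stopper (60 mm across on top) stands 7 to 27 mm above the rim, different each time and not reported, so that the foot has 12 to 32 mm to go down before it touches. The cork does not give.
- leg_button (a joint): Travel of the red push button (28 mm across, in a black round housing 44 mm across, about 22 mm high) that releases the counter's support leg, m: 0 not pressed, 0.006 pressed. It is fixed to the counter about 100 mm to the side of the jar. Must not be pressed.
- leg_button_top (a point): Centre of the top of the red button.
- ramekin: White ceramic ramekin, 80 mm across, 45 mm high, on the counter about 120 mm from the jar's middle. Origin at the centre of its underside. Bystander.
- colander: Red plastic colander, 210 mm across, 85 mm high, with two loop handles. Origin at the centre of its underside. Bystander.
- spoon: Steel camping spoon, 170 mm long, lying on the counter. Bystander.
- fork: Steel camping fork, 170 mm long, lying on the counter. Bystander.
Mind the look-alikes: they are no part of the job. There is more than one size of the jar; the job needs the largest.

How it is judged:
On the way, in this order (a step that is already met when the one before it is completed fails the run):
1. the foot bears on the jar's cork (2.5 to 10 N) with the handle still unlocked (twist below 0.5 rad) (contact force between foot and jar between 2.5 and 10 N and value of joint twist below 0.5 rad), for 0.2 s.
2. the handle is twisted to its locked end (twist over 1.2 rad) while the foot bears on the cork (over 2.5 N) (contact force between foot and jar above 2.5 N and value of joint twist above 1.2 rad), for 0.2 s.
At the end, for the whole second after the job is handed in: The handle is let go and stands locked (over 1.2 rad), the rod stays down by itself with the foot bearing on the cork with 2.5 to 10 N, and the jar stands upright and still in its dish (within 8 mm of the rod's axis, tilt under 0.05 rad) (all of step 2 and contact force between foot and jar below 10 N and horizontal distance between jar and station below 0.008 m and angle between jar's own z axis and vertical below 0.05 rad and linear speed of jar below 0.01 m/s); the robot touches nothing.
It fails at once if the foot presses on the jar with more than 14 N (contact force between foot and jar above 14 N).
It fails at once if the red leg button is pressed (value of joint leg_button above 0.003 m).
It fails at once if the ramekin, colander, spoon or fork is moved more than 20 mm (distance of any of ramekin, colander, spoon, fork from where it was at the start of the episode above 0.02 m).
It also fails if it takes over 48 s, if anything falls off the work surface, if the arm or the gripper's body presses on something with over 40 N, if the wrist force passes 120 N, or if a joint passes its speed limit or range.

## Working session

There is one attempt and no reset: what is moved stays moved. The work goes in short steps, Python scripts to look and compute and a shell command to move; the robot and the scene stay as the last step left them, time stands still between calls to the robot, and variables do not carry over. Pictures are saved under pics/ and viewed, at most 10 in all, crops included, and the job is handed in when it is done.

```bash
mkdir -p pics; cat > h.py <<'E'
import numpy as np, cv2
from plant import telemetry, snapshot, camera_info, workorder
def px2w(ci,d,u,v):
    z=float(d[v,u]); p=np.array([(u-ci['cx'])/ci['fx']*z,-(v-ci['cy'])/ci['fy']*z,-z])
    return np.array(ci['rotation'])@p+np.array(ci['position'])
E
python3 - <<'E'
from h import *
np.set_printoptions(precision=4,suppress=True)
for n in('scene','top'):
    p,d=snapshot(n); cv2.imwrite(f'pics/{n}0.png',p); np.save(n+'.npy',d); ci=camera_info(n); print({k:np.array(v).tolist() for k,v in ci.items() if not isinstance(v,str)})
o=telemetry.get_obs();print(o)
print(camera_info('wrist'))
E
```

```text
{'fx': 490.03618605465147, 'fy': 490.03618605465147, 'cx': 317.55269374536385, 'cy': 242.88120933721905, 'position': [1.4570504874380303, 0.6148035390164072, 0.9290270215621437], 'rotation': [0.41748511097730273, 0.2146404301782943, 0.4122243801422884, 0.780837197027301]}
{'fx': 471.0615658714461, 'fy': 471.0615658714461, 'cx': 315.4037833933743, 'cy': 233.2011132383985, 'position': [0.38698383382484547, -0.006448320765381312, 1.3323322414121688], 'rotation': [0.7077589891478713, 0.04822174698547575, -0.04871925030064316, -0.7031204100637354]}
{'clock': 0.1, 'q': array([-1.5303,  0.1814,  1.6079, -0.    ,  1.3538, -0.2062]), 'qvel': array([-0.0015, -0.0004, -0.0026, -0.0001, -0.0003, -0.0004]), 'effort': array([  0.0003, -43.4823, -34.2697,   0.0703,   0.034 ,  -0.    ]), 'ee_pos': array([ 0.1405, -0.5571,  0.2379]), 'tcp_rot': array([-0.0008,  0.9924,  0.1231,  0.    ]), 'wrist_force': array([-0.1216, -0.0033,  0.257 ]), 'wrist_torque': array([-0.0131, -0.0125,  0.005 ]), 'grasp_force': 0.0, 'width': 0.08809795796657471}
{'fx': 371.64829954431775, 'fy': 371.64829954431775, 'cx': 319.9561003182773, 'cy': 244.05172047099657, 'hand_eye': array([[-0.0006,  0.9625,  0.2712,  0.0674],
       [ 1.    ,  0.0009, -0.0011,  0.0008],
       [-0.0013,  0.2712, -0.9625, -0.1446],
       [ 0.    ,  0.    ,  0.    ,  1.    ]])}
```

View pics/scene0.png

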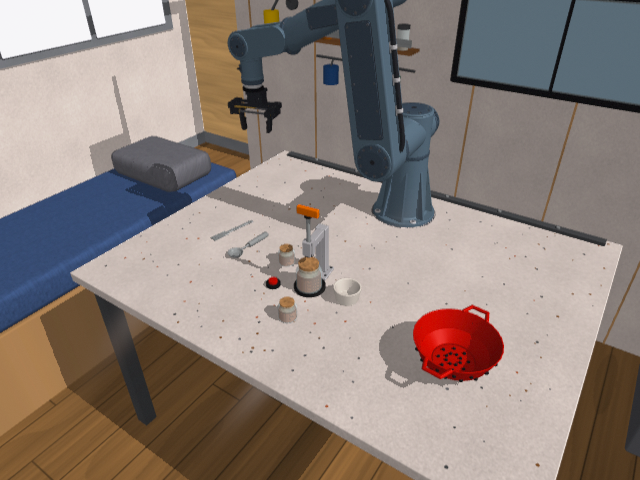

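View pics/top0.png

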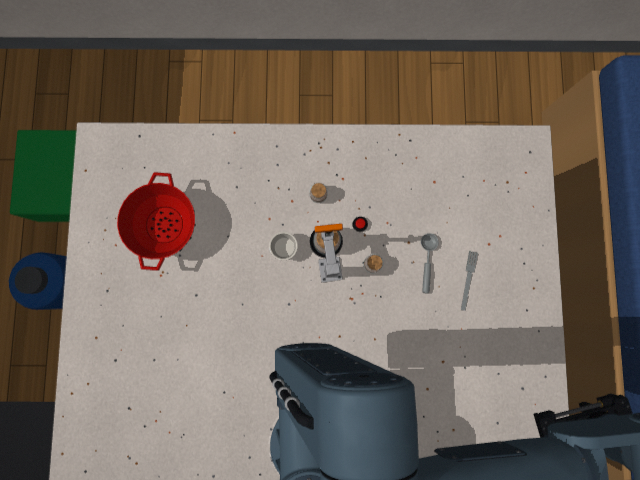

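The scene shows a single orange T-handle, at scene (308,211) and top (328,228). The jar in the dish is at scene (309,277). Look-alikes are the small jars at scene (287,255) and (288,310), which are top (374,263) and (318,191). The red button is at scene (273,282), the ramekin at (347,292). I choose the handle on the column over the dish.

```bash
cat >> h.py <<'E'
from scipy.spatial.transform import Rotation as R
def cam(n):
    ci=camera_info(n); q=ci['rotation']; ci['rotation']=R.from_quat([q[1],q[2],q[3],q[0]]).as_matrix(); return ci
E
python3 - <<'E'
from h import *
np.set_printoptions(precision=4,suppress=True)
for n in('scene','top'):
    p=cv2.imread(f'pics/{n}0.png'); d=np.load(n+'.npy'); ci=cam(n)
    h=cv2.cvtColor(p,cv2.COLOR_BGR2HSV)
    c=(308,211) if n=='scene' else (328,228)
    m=(h[...,0]>7)&(h[...,0]<18)&(h[...,1]>200)&(h[...,2]>120)
    v,u=np.nonzero(m); k=(abs(u-c[0])<25)&(abs(v-c[1])<18); 
    P=np.array([px2w(ci,d,a,b) for a,b in zip(u[k],v[k])])
    print(n,k.sum(),P.mean(0),np.median(P,0),P.min(0),P.max(0))
    T=P[P[:,2]>0.262]; T2=T[:,:2]; w,V=np.linalg.eigh(np.cov(T2.T)); print('top',len(T),T.mean(0),V[:,1],np.degrees(np.arctan2(V[1,1],V[0,1])))
    pr=(T2-T2.mean(0))@V; print(pr.min(0),pr.max(0))
    if n=='top':
        for nm,(a,b) in dict(column=(331,270),button=(360,224),ramek=(285,246),dish=(326,240)).items(): print(nm,px2w(ci,d,a,b))
    x,y=c; cr=cv2.resize(p[y-60:y+100,x-80:x+80],(600,600),interpolation=cv2.INTER_CUBIC)
    cv2.imwrite(f'pics/{n}c.png',cr)
a=[cv2.imread(f'pics/{n}c.png')[:,:] for n in('scene','top')]
cv2.imwrite('pics/crops.png',cv2.resize(np.hstack(a),(800,400)))
E
```

```text
scene 188 [ 0.5539 -0.0339  0.2642] [ 0.5542 -0.0341  0.2649] [ 0.5424 -0.0662  0.2488] [ 0.5618 -0.004   0.2767]
top 114 [ 0.5536 -0.0336  0.2692] [-0.1146  0.9934] 96.58040042596845
[-0.0062 -0.0322] [0.0083 0.0297]
top 148 [ 0.5444 -0.0349  0.2871] [ 0.5459 -0.0353  0.273 ] [ 0.387  -0.0649  0.2672] [ 0.5552 -0.0057  1.3323]
top 148 [ 0.5444 -0.0349  0.2871] [-0.763   0.6464] 139.7323783223876
[-0.0242 -0.0274] [0.0801 0.1385]
column [ 0.4565 -0.046   0.1639]
button [ 0.5943 -0.1318  0.026 ]
ramek [0.5327 0.0789 0.008 ]
dish [ 0.5311 -0.0333  0.1662]
```

View pics/crops.png

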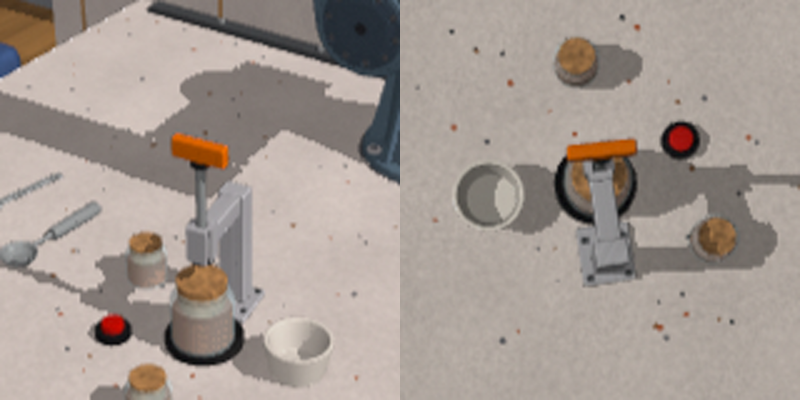

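The crop confirms the choice. The orange bar is at the top of the rod over the black dish with the large jar, and the two small jars stand apart. I'll move over the handle at a safe height and turn the jaws across the bar.

```bash
python3 -m inch '[{"delta_pos":[0,0,-0.05],"angular":[0,0,0],"hand":0.06},{"delta_pos":[0,0,-0.1],"angular":[0,0,0],"hand":0.06},{"delta_pos":[0.523,-0.4065,-0.122],"angular":[0,0,-82.5],"hand":0.06},{"delta_pos":[0.523,-0.4065,-0.122],"angular":[0,0,-82.5],"hand":0.06},{"delta_pos":[0.523,-0.4065,-0.122],"angular":[0,0,-82.5],"hand":0.06},{"delta_pos":[0.523,-0.4065,-0.122],"angular":[0,0,-82.5],"hand":0.06},{"delta_pos":[0.523,-0.4065,-0.122],"angular":[0,0,-82.5],"hand":0.06},{"delta_pos":[0.523,-0.4065,-0.122],"angular":[0,0,-82.5],"hand":0.06}]'
cat >> h.py <<'E'
def goal(x,y,z,yaw):
    o=telemetry.get_obs(); q=o['tcp_rot']; r=R.from_quat([q[1],q[2],q[3],q[0]])
    d=r.inv().apply(np.array([x,y,z])-o['ee_pos'])
    g=R.from_matrix(np.array([[np.cos(yaw),np.sin(yaw),0],[np.sin(yaw),-np.cos(yaw),0],[0,0,-1]]))
    print('pos',o['ee_pos'].round(4),'delta',d.round(4),'ang',np.degrees((r.inv()*g).as_rotvec()).round(2),'q',o['q'].round(2),'F',np.round(o['wrist_force'],2),'t',o['clock'])
E
python3 -c "
from h import *;goal(.548,-.035,.36,np.radians(96.6))"
```

```text
clock: 0.9
ee_pos: [0.3258, -0.3194, 0.3485]
tcp_rot: [-0.0, 0.839, 0.545, 0.0]
wrist_force: [1.5, 0.0, -0.2]
width: 0.0599
grasp_force: 0.0
pos [ 0.3258 -0.3194  0.3485] delta [ 0.3502  0.0875 -0.0115] ang [-0.000e+00 -1.000e-02 -3.057e+01] q [-1.04 -0.17  1.74  0.    1.57 -0.62] F [ 1.46  0.04 -0.15] t 0.9
```

```bash
python3 -m inch '[{"delta_pos":[0.35,0.0875,-0.0115],"angular":[0,0,-30.5],"hand":0.06},{"delta_pos":[0.35,0.0875,-0.0115],"angular":[0,0,-30.5],"hand":0.06},{"delta_pos":[0.35,0.0875,-0.0115],"angular":[0,0,-30.5],"hand":0.06},{"delta_pos":[0.35,0.0875,-0.0115],"angular":[0,0,-30.5],"hand":0.06},{"delta_pos":[0.35,0.0875,-0.0115],"angular":[0,0,-30.5],"hand":0.06},{"delta_pos":[0.35,0.0875,-0.0115],"angular":[0,0,-30.5],"hand":0.06},{"delta_pos":[0.35,0.0875,-0.0115],"angular":[0,0,-30.5],"hand":0.06},{"delta_pos":[0.35,0.0875,-0.0115],"angular":[0,0,-30.5],"hand":0.06}]'
python3 - <<'E'
from h import *
goal(.548,-.035,.36,np.radians(96.6))
o=telemetry.get_obs(); p,d=snapshot('wrist'); cv2.imwrite('pics/w1.png',p)
goal(.548,-.035,.36,np.radians(96.6))
ci=camera_info('wrist'); H=np.array(ci['hand_eye']); q=o['tcp_rot']; r=R.from_quat([q[1],q[2],q[3],q[0]])
h=cv2.cvtColor(p,cv2.COLOR_BGR2HSV)
m=((h[...,0]>7)&(h[...,0]<18)&(h[...,1]>200)&(h[...,2]>100)).astype(np.uint8)
n,l,s,c=cv2.connectedComponentsWithStats(m); i=1+s[1:,4].argmax(); print(s[i],c[i])
v,u=np.nonzero(l==i); z=d[v,u]
a=(u-ci['cx'])/ci['fx'];b=(v-ci['cy'])/ci['fy'];th=np.hypot(a,b);k=np.tan(th)/th
P=np.c_[a*k*z,-b*k*z,-z]; W=r.apply(P@H[:3,:3].T+H[:3,3])+o['ee_pos']
print(np.percentile(W,[1,50,99],axis=0).round(4))
T=W[abs(W[:,2]-np.percentile(W[:,2],95))<.004]; print(len(T),T.mean(0))
(cx,cy),(w,hh),an=cv2.minAreaRect((T[:,:2]*1000).astype(np.float32)); print(cx,cy,w,hh,an)
w,V=np.linalg.eigh(np.cov(T[:,:2].T)); print(np.degrees(np.arctan2(V[1,1],V[0,1])))
E
```

```text
clock: 1.7
ee_pos: [0.5505, -0.0342, 0.3596]
tcp_rot: [-0.001, 0.666, 0.746, 0.0]
wrist_force: [-0.1, -1.1, 1.3]
width: 0.06
grasp_force: 0.0
pos [ 0.5505 -0.0342  0.3596] delta [-0.0005 -0.0026 -0.0004] ang [-0.01 -0.09 -0.13] q [-0.28  0.05  1.51  0.    1.58 -0.39] F [-0.07 -1.14  1.34] t 1.7
pos [ 0.5502 -0.0349  0.3595] delta [ 0.0002 -0.0022 -0.0005] ang [-0.03 -0.08 -0.14] q [-0.28  0.05  1.51  0.    1.58 -0.39] F [-0.6   1.06  0.08] t 1.75
[312 234  11  21  54] [316.14814815 243.75925926]
[[ 0.543  -0.0383  0.2705]
 [ 0.5454 -0.0319  0.2717]
 [ 0.5492 -0.025   0.2729]]
54 [ 0.5455271  -0.03168391  0.2717181 ]
546.0741577148438 -31.570276260375977 6.521002292633057 13.59550952911377 6.158259868621826
85.16020736333974
```

View pics/w1.png

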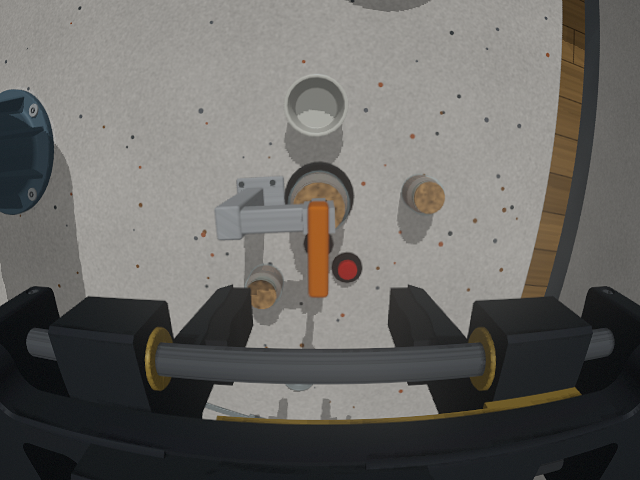

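The wrist view shows the bar lengthwise at (317,202)–(318,296), between the fingers at columns 250 and 390. My colour mask was too tight, so I'll refit it.

```bash
python3 - <<'E'
from h import *
o=telemetry.get_obs(); p,d=snapshot('wrist')
ci=camera_info('wrist'); H=np.array(ci['hand_eye']); q=o['tcp_rot']; r=R.from_quat([q[1],q[2],q[3],q[0]])
h=cv2.cvtColor(p,cv2.COLOR_BGR2HSV)
m=((h[...,0]>4)&(h[...,0]<20)&(h[...,1]>190)&(h[...,2]>90)); m[:195]=0;m[303:]=0;m[:,:300]=0;m[:,335:]=0
v,u=np.nonzero(m); z=d[v,u]; print(len(v),u.min(),u.max(),v.min(),v.max())
a=(u-ci['cx'])/ci['fx'];b=(v-ci['cy'])/ci['fy'];th=np.hypot(a,b);k=np.tan(th)/th
P=np.c_[a*k*z,-b*k*z,-z]; W=r.apply(P@H[:3,:3].T+H[:3,3])+o['ee_pos']
T=W[abs(W[:,2]-.272)<.004]; print(len(T),T.mean(0))
print(cv2.minAreaRect((T[:,:2]*1000).astype(np.float32)))
w,V=np.linalg.eigh(np.cov(T[:,:2].T)); print(np.degrees(np.arctan2(V[1,1],V[0,1])))
goal(.548,-.035,.242,np.radians(96.6))
E
```

```text
1612 308 326 203 296
1601 [ 0.54654271 -0.0368965   0.27155339]
((546.4865112304688, -38.57892608642578), (11.816161155700684, 62.01728439331055), 6.685652732849121)
96.53748404769479
pos [ 0.5492 -0.0367  0.3594] delta [ 0.0018 -0.0008  0.1174] ang [-0.08 -0.03 -0.2 ] q [-0.28  0.05  1.51 -0.    1.58 -0.39] F [ 0.28 -0.27  0.21] t 1.8
```

```bash
python3 -m inch '[{"delta_pos":[0,-0.002,0.03],"angular":[0,0,0],"hand":0.06},{"delta_pos":[0,-0.002,0.06],"angular":[0,0,0],"hand":0.06},{"delta_pos":[0,-0.002,0.09],"angular":[0,0,0],"hand":0.05},{"delta_pos":[0,-0.002,0.117],"angular":[0,0,0],"hand":0.04},{"delta_pos":[0,-0.002,0.117],"angular":[0,0,0],"hand":0.03},{"delta_pos":[0,-0.002,0.117],"angular":[0,0,0],"hand":0.03},{"delta_pos":[0,-0.002,0.117],"angular":[0,0,0],"hand":0.03}]' 40
python3 - <<'E'
from h import *
goal(.547,-.036,.242,np.radians(96.6))
p,d=snapshot('wrist'); goal(.547,-.036,.242,np.radians(96.6));cv2.imwrite('pics/w2.png',p[150:,100:540])
E
```

```text
clock: 2.5
ee_pos: [0.5476, -0.0395, 0.2452]
tcp_rot: [0.001, 0.668, 0.744, 0.001]
wrist_force: [0.4, 0.7, 0.2]
width: 0.0298
grasp_force: 0.0
pos [ 0.5476 -0.0395  0.2452] delta [ 0.0036 -0.0002  0.0032] ang [ 0.15  0.07 -0.45] q [-0.29  0.12  1.67 -0.    1.36 -0.4 ] F [0.36 0.67 0.18] t 2.5
pos [ 0.5477 -0.0394  0.2453] delta [ 0.0034 -0.0004  0.0033] ang [ 0.17  0.08 -0.43] q [-0.29  0.12  1.67 -0.    1.36 -0.4 ] F [ 0.01 -0.05  0.38] t 2.55
```

View pics/w2.png

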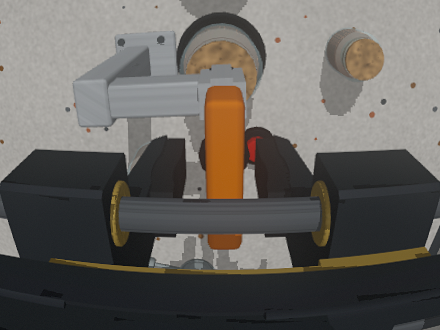

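The bar at crop (225,165) runs between the open fingers and is well centred across them. I'll shift 3.5 mm along the bar and 3 mm lower, then close.

```bash
python3 -m inch '[{"delta_pos":[0.0035,-0.0005,0.003],"angular":[0,0,0],"hand":0.03},{"delta_pos":[0.0035,-0.0005,0.003],"angular":[0,0,0],"hand":0.02},{"delta_pos":[0.0035,-0.0005,0.003],"angular":[0,0,0],"hand":0.008},{"delta_pos":[0.0035,-0.0005,0.003],"angular":[0,0,0],"hand":0.008},{"delta_pos":[0.0035,-0.0005,0.003],"angular":[0,0,0],"hand":0.008},{"delta_pos":[0.0035,-0.0005,0.003],"angular":[0,0,0],"hand":0.008}]' 40
cat > ft.py <<'E'
from h import *
import sys
# average over a few camera periods (time passes 0.05 s each)
L=[]
for i in range(int(sys.argv[1]) if len(sys.argv)>1 else 4):
    snapshot('top'); o=telemetry.get_obs(); L.append(np.r_[o['wrist_force'],o['wrist_torque'],o['ee_pos']*1000,o['width']*1000,o['grasp_force']])
L=np.array(L); np.set_printoptions(precision=2,suppress=True); print(L.mean(0)); print(L.std(0)[[0,1,2,8]],'t',o['clock'],'yaw',np.degrees(2*np.arctan2(o['tcp_rot'][2],o['tcp_rot'][1])))
E
python3 ft.py 4
```

```text
clock: 3.15
ee_pos: [0.5484, -0.0346, 0.241]
tcp_rot: [0.002, 0.668, 0.745, 0.002]
wrist_force: [10.9, 2.7, -3.9]
width: 0.0201
grasp_force: 40.0
[  9.96   1.61  -3.74   0.25  -1.56   0.   548.37 -34.62 241.02  19.74
  40.  ]
[0.79 0.4  0.44 0.01] t 3.35 yaw 96.23556482639282
```

```bash
python3 - <<'E'
from h import *
p,d=snapshot('wrist'); cv2.imwrite('pics/w3.png',cv2.resize(p[200:460,180:460],None,fx=2,fy=2)); o=telemetry.get_obs(); print(o['width'],o['wrist_force'],o['ee_pos'])
E
```

```text
0.020236740407227165 [ 9.26729813  1.31110835 -3.73127552] [ 0.54838358 -0.03461837  0.24104997]
```

View pics/w3.png

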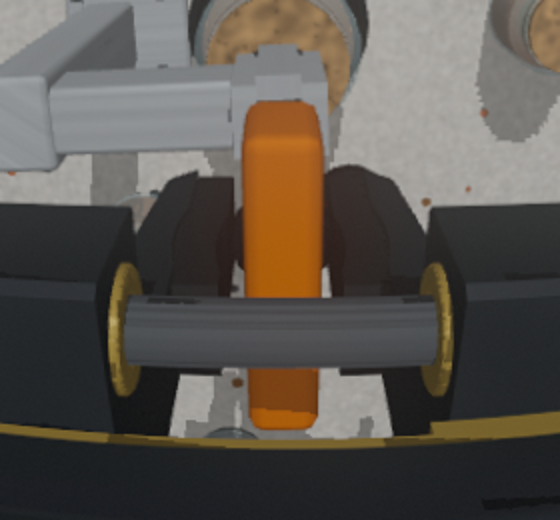

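The finger tips (crop 233 and 322) have closed at 20 mm on the dark hub under the bar, not on the 14 mm bar. I'll reopen, raise 10 mm, shift 1 mm to +x and close again.

```bash
python3 -m inch '[{"delta_pos":[0,0,0],"angular":[0,0,0],"hand":0.03},{"delta_pos":[0,0,0],"angular":[0,0,0],"hand":0.03},{"delta_pos":[-0.001,0.001,-0.01],"angular":[0,0,0],"hand":0.03},{"delta_pos":[-0.001,0.001,-0.01],"angular":[0,0,0],"hand":0.02},{"delta_pos":[-0.001,0.001,-0.01],"angular":[0,0,0],"hand":0.008},{"delta_pos":[-0.001,0.001,-0.01],"angular":[0,0,0],"hand":0.008},{"delta_pos":[-0.001,0.001,-0.01],"angular":[0,0,0],"hand":0.008},{"delta_pos":[-0.001,0.001,-0.01],"angular":[0,0,0],"hand":0.008}]' 40
python3 ft.py 4
```

```text
clock: 4.2
ee_pos: [0.5487, -0.0361, 0.251]
tcp_rot: [0.002, 0.668, 0.744, 0.001]
wrist_force: [5.9, 1.2, -0.0]
width: 0.0135
grasp_force: 40.0
[  6.06   1.07   0.44   0.06  -0.92   0.08 548.63 -36.04 251.    13.72
  40.  ]
[0.17 0.73 0.6  0.01] t 4.4 yaw 96.21491487281054
```

```bash
python3 -m inch '[{"delta_pos":[0,0.001,0.003],"angular":[0,0,0],"hand":0.008},{"delta_pos":[0,0.001,0.006],"angular":[0,0,0],"hand":0.008},{"delta_pos":[0,0.001,0.01],"angular":[0,0,0],"hand":0.008},{"delta_pos":[0,0.001,0.01],"angular":[0,0,0],"hand":0.008},{"delta_pos":[0,0.001,0.01],"angular":[0,0,0],"hand":0.008}]'
python3 ft.py 4
python3 - <<'E'
from h import *
p,d=snapshot('scene'); cv2.imwrite('pics/s2.png',cv2.resize(p[190:310,250:370],None,fx=5,fy=5,interpolation=cv2.INTER_CUBIC))
E
```

```text
clock: 4.9
ee_pos: [0.5487, -0.036, 0.2406]
tcp_rot: [0.001, 0.668, 0.744, 0.0]
wrist_force: [3.6, 0.7, 5.0]
width: 0.0134
grasp_force: 40.0
[  4.5    0.16   4.45  -0.06  -0.77   0.08 548.68 -36.02 240.67  13.59
  40.  ]
[0.61 0.13 0.41 0.01] t 5.1 yaw 96.20461211584305
```

View pics/s2.png

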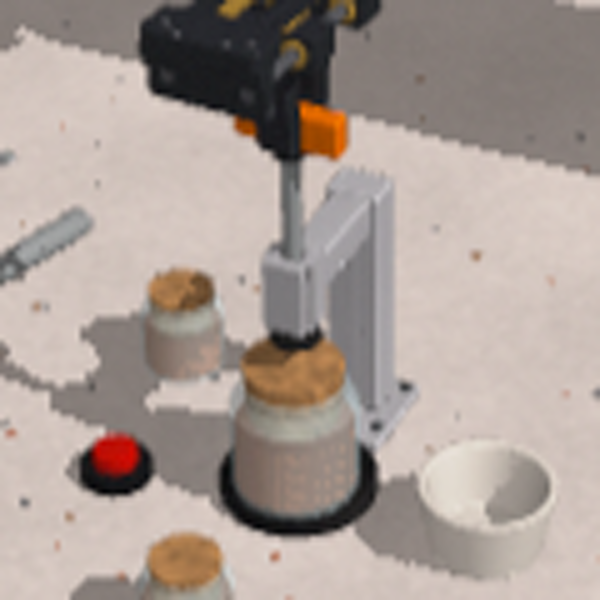

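The foot (crop 297,335) has come down close above the cork and the grip sits on the bar. I'll go down in small steps, reading the force at each.

```bash
python3 -m inch '[{"delta_pos":[0,0.0005,0.001],"angular":[0,0,0],"hand":0.008},{"delta_pos":[0,0.0005,0.0015],"angular":[0,0,0],"hand":0.008},{"delta_pos":[0,0.0005,0.0015],"angular":[0,0,0],"hand":0.008}]' >/dev/null
python3 ft.py 4
python3 -m inch '[{"delta_pos":[0,0,0.001],"angular":[0,0,0],"hand":0.008},{"delta_pos":[0,0,0.0015],"angular":[0,0,0],"hand":0.008},{"delta_pos":[0,0,0.0015],"angular":[0,0,0],"hand":0.008}]' >/dev/null
python3 ft.py 4
```

```text
[  3.84  -1.07   4.5   -0.17  -0.66   0.13 548.68 -36.   238.85  13.63
  40.  ]
[0.84 0.4  0.13 0.01] t 5.65 yaw 96.20091596263815
[  4.14  -1.14   4.78  -0.24  -0.7    0.08 548.68 -35.99 237.28  13.56
  40.  ]
[0.32 0.43 0.29 0.01] t 6.15 yaw 96.20157322612772
```

```bash
python3 -m inch '[{"delta_pos":[0,0,0.001],"angular":[0,0,0],"hand":0.008},{"delta_pos":[0,0,0.0015],"angular":[0,0,0],"hand":0.008},{"delta_pos":[0,0,0.0015],"angular":[0,0,0],"hand":0.008}]' >/dev/null
python3 ft.py 4
python3 -m inch '[{"delta_pos":[0,0,0.001],"angular":[0,0,0],"hand":0.008},{"delta_pos":[0,0,0.0015],"angular":[0,0,0],"hand":0.008},{"delta_pos":[0,0,0.0015],"angular":[0,0,0],"hand":0.008}]' >/dev/null
python3 ft.py 4
```

```text
[  3.81  -1.64   4.52  -0.28  -0.74   0.1  548.68 -35.97 235.75  13.66
  40.  ]
[0.2  0.12 0.47 0.  ] t 6.65 yaw 96.20196011366441
[  4.55  -1.72   5.12  -0.37  -0.79   0.08 548.66 -35.96 234.24  13.63
  40.  ]
[0.34 0.19 0.35 0.01] t 7.15 yaw 96.20288683810313
```

```bash
python3 -m inch '[{"delta_pos":[0,0,0.001],"angular":[0,0,0],"hand":0.008},{"delta_pos":[0,0,0.0015],"angular":[0,0,0],"hand":0.008},{"delta_pos":[0,0,0.0015],"angular":[0,0,0],"hand":0.008}]' >/dev/null
python3 ft.py 4
python3 -m inch '[{"delta_pos":[0,0,0.001],"angular":[0,0,0],"hand":0.008},{"delta_pos":[0,0,0.0015],"angular":[0,0,0],"hand":0.008},{"delta_pos":[0,0,0.0015],"angular":[0,0,0],"hand":0.008}]' >/dev/null
python3 ft.py 4
```

```text
[  4.48  -2.57   4.87  -0.37  -0.8    0.12 548.66 -35.93 232.74  13.81
  40.  ]
[0.69 0.31 0.06 0.02] t 7.65 yaw 96.2070835813843
[  4.08  -2.46   4.82  -0.44  -0.78   0.07 548.66 -35.94 231.26  13.67
  40.  ]
[0.19 0.31 0.28 0.01] t 8.15 yaw 96.20618189817124
```

```bash
python3 -m inch '[{"delta_pos":[0,0,0.001],"angular":[0,0,0],"hand":0.008},{"delta_pos":[0,0,0.0015],"angular":[0,0,0],"hand":0.008},{"delta_pos":[0,0,0.0015],"angular":[0,0,0],"hand":0.008}]' >/dev/null
python3 ft.py 4
python3 -m inch '[{"delta_pos":[0,0,0.001],"angular":[0,0,0],"hand":0.008},{"delta_pos":[0,0,0.0015],"angular":[0,0,0],"hand":0.008},{"delta_pos":[0,0,0.0015],"angular":[0,0,0],"hand":0.008}]' >/dev/null
python3 ft.py 4
```

```text
[  4.34  -2.09   5.11  -0.43  -0.78   0.1  548.66 -35.94 229.76  13.57
  40.  ]
[0.22 0.6  0.2  0.01] t 8.65 yaw 96.2047970923224
[  4.52  -2.31   4.91  -0.41  -0.77   0.1  548.66 -35.95 228.29  13.69
  40.  ]
[0.13 0.3  0.27 0.  ] t 9.15 yaw 96.20220898826544
```

```bash
python3 -m inch '[{"delta_pos":[0,0,0.001],"angular":[0,0,0],"hand":0.008},{"delta_pos":[0,0,0.0015],"angular":[0,0,0],"hand":0.008},{"delta_pos":[0,0,0.0015],"angular":[0,0,0],"hand":0.008}]' >/dev/null
python3 ft.py 4
python3 -m inch '[{"delta_pos":[0,0,0.001],"angular":[0,0,0],"hand":0.008},{"delta_pos":[0,0,0.0015],"angular":[0,0,0],"hand":0.008},{"delta_pos":[0,0,0.0015],"angular":[0,0,0],"hand":0.008}]' >/dev/null
python3 ft.py 4
```

```text
[  4.38  -2.05   5.56  -0.4   -0.78   0.09 548.67 -35.95 226.82  13.44
  40.  ]
[0.68 0.49 0.23 0.  ] t 9.65 yaw 96.20452578681653
[  4.74  -2.29   5.3   -0.39  -0.76   0.09 548.67 -35.95 225.33  13.7
  40.  ]
[0.56 0.41 0.57 0.01] t 10.15 yaw 96.20617667868812
```

```bash
python3 -m inch '[{"delta_pos":[0,0,0.001],"angular":[0,0,0],"hand":0.008},{"delta_pos":[0,0,0.0015],"angular":[0,0,0],"hand":0.008},{"delta_pos":[0,0,0.0015],"angular":[0,0,0],"hand":0.008}]' >/dev/null
python3 ft.py 4
python3 - <<'E'
from h import *
p,d=snapshot('scene'); cv2.imwrite('pics/s3.png',cv2.resize(p[190:310,250:370],None,fx=5,fy=5,interpolation=cv2.INTER_CUBIC))
E
```

```text
[  4.41  -1.98   5.03  -0.39  -0.76   0.1  548.68 -35.94 223.84  13.45
  40.  ]
[0.46 0.62 0.24 0.01] t 10.65 yaw 96.2033190133257
```

View pics/s3.png

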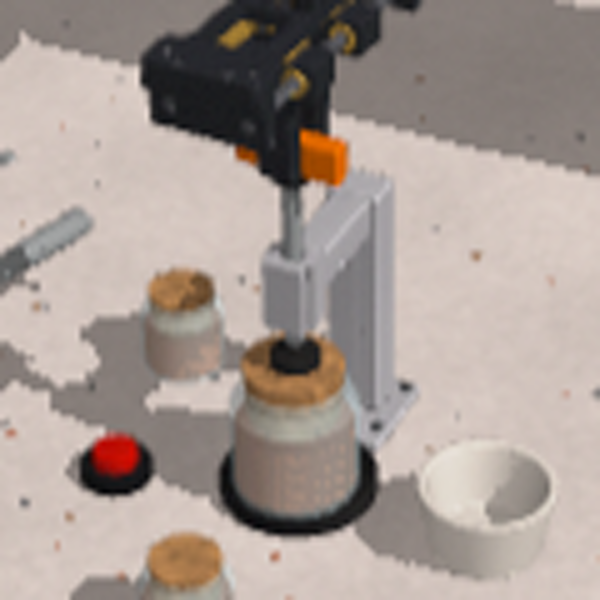

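The handle has moved with the rod without slipping. The foot (crop 295,355) is now just above or on the cork. I'll continue.

```bash
python3 -m inch '[{"delta_pos":[0,0,0.001],"angular":[0,0,0],"hand":0.008},{"delta_pos":[0,0,0.0015],"angular":[0,0,0],"hand":0.008},{"delta_pos":[0,0,0.0015],"angular":[0,0,0],"hand":0.008}]' >/dev/null
python3 ft.py 4
python3 -m inch '[{"delta_pos":[0,0,0.001],"angular":[0,0,0],"hand":0.008},{"delta_pos":[0,0,0.001],"angular":[0,0,0],"hand":0.008}]' >/dev/null
python3 ft.py 4
```

```text
[  3.    -2.1    8.02  -0.36  -0.56   0.09 548.7  -35.96 222.76  13.65
  40.  ]
[0.25 0.5  0.38 0.01] t 11.2 yaw 96.20807554181938
[  2.19  -1.98   9.08  -0.35  -0.42   0.09 548.71 -35.97 222.02  13.65
  40.  ]
[0.22 0.38 0.31 0.  ] t 11.6 yaw 96.21061117441644
```

```bash
python3 -m inch '[{"delta_pos":[0,0,0.001],"angular":[0,0,0],"hand":0.008},{"delta_pos":[0,0,0.0018],"angular":[0,0,0],"hand":0.008},{"delta_pos":[0,0,0.0018],"angular":[0,0,0],"hand":0.008}]' >/dev/null
python3 ft.py 8
```

```text
[  1.01  -1.46  12.24  -0.28  -0.23   0.09 548.75 -35.96 220.68  13.74
  40.  ]
[0.47 0.75 0.55 0.01] t 12.3 yaw 96.21291294926691
```

Foot force is about 7 N. Now the clockwise twist, which is +z in the tool frame.

```bash
python3 -m inch '[{"delta_pos":[0,0,0],"angular":[0,0,5],"hand":0.008},{"delta_pos":[0,0,0],"angular":[0,0,10],"hand":0.008},{"delta_pos":[0,0,0],"angular":[0,0,15],"hand":0.008},{"delta_pos":[0,0,0],"angular":[0,0,20],"hand":0.008},{"delta_pos":[0,0,0],"angular":[0,0,25],"hand":0.008},{"delta_pos":[0,0,0],"angular":[0,0,30],"hand":0.008},{"delta_pos":[0,0,0],"angular":[0,0,30],"hand":0.008}]' >/dev/null
python3 ft.py 4
```

```text
[  3.3   -1.52  11.41  -0.32  -0.53  -0.15 549.45 -36.09 220.95  13.68
  40.  ]
[0.24 0.37 0.74 0.02] t 13.2 yaw 66.17837068205505
```

```bash
python3 -m inch '[{"delta_pos":[0,0,0],"angular":[0,0,5],"hand":0.008},{"delta_pos":[0,0,0],"angular":[0,0,10],"hand":0.008},{"delta_pos":[0,0,0],"angular":[0,0,15],"hand":0.008},{"delta_pos":[0,0,0],"angular":[0,0,20],"hand":0.008},{"delta_pos":[0,0,0],"angular":[0,0,25],"hand":0.008},{"delta_pos":[0,0,0],"angular":[0,0,30],"hand":0.008},{"delta_pos":[0,0,0],"angular":[0,0,35],"hand":0.008},{"delta_pos":[0,0,0],"angular":[0,0,35],"hand":0.008}]' >/dev/null
python3 ft.py 4
```

```text
[  6.68  -3.85   9.78  -0.54  -0.95  -0.13 550.16 -36.62 221.08  13.58
  40.  ]
[0.11 0.33 0.11 0.02] t 14.2 yaw 31.165848821292165
```

```bash
python3 -m inch '[{"delta_pos":[0,0,0],"angular":[0,0,3],"hand":0.008},{"delta_pos":[0,0,0],"angular":[0,0,5],"hand":0.008},{"delta_pos":[0,0,0],"angular":[0,0,5],"hand":0.008}]' >/dev/null
python3 ft.py 4
python3 -m inch '[{"delta_pos":[0,0,0],"angular":[0,0,3],"hand":0.008},{"delta_pos":[0,0,0],"angular":[0,0,3],"hand":0.008}]' >/dev/null
python3 ft.py 4
```

```text
[  7.28  -3.99   9.31  -0.58  -1.     0.05 550.23 -36.72 221.07  13.68
  40.  ]
[0.69 0.38 0.75 0.01] t 14.7 yaw 26.18894815945487
[  7.22  -4.12   9.13  -0.62  -1.03   0.   550.27 -36.79 221.08  13.74
  40.  ]
[0.65 0.55 0.15 0.01] t 15.1 yaw 23.181872600527665
```

```bash
python3 -m inch '[{"delta_pos":[0,0,0],"angular":[0,0,2],"hand":0.008},{"delta_pos":[0,0,0],"angular":[0,0,4],"hand":0.008},{"delta_pos":[0,0,0],"angular":[0,0,4],"hand":0.008}]' >/dev/null
python3 ft.py 4
python3 - <<'E'
from h import *
p,d=snapshot('wrist'); cv2.imwrite('pics/w4.png',cv2.resize(p[180:460,160:480],None,fx=2,fy=2))
E
```

```text
[  7.46  -4.36   8.78  -0.68  -1.06   0.07 550.34 -36.87 221.1   13.78
  40.  ]
[0.24 0.33 0.39 0.01] t 15.6 yaw 19.183918172343155
```

View pics/w4.png

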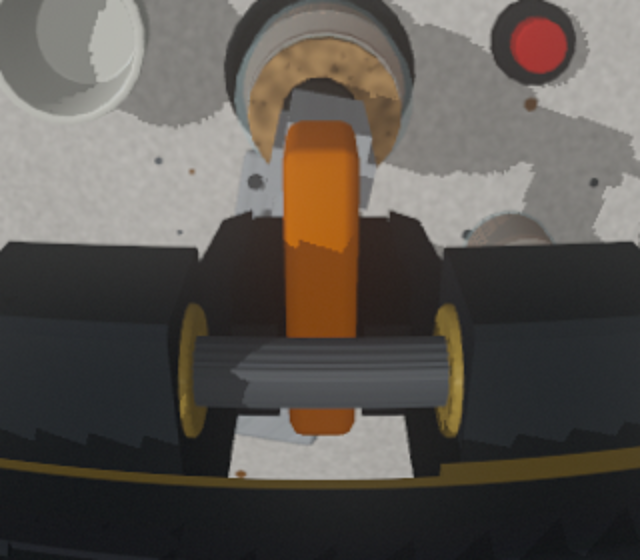

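The bar is aligned with the jaws after 77° of turning, so the twist is at least 1.34 rad and the rod is locked. I'll let go and rise.

```bash
python3 -m inch '[{"delta_pos":[0,0,0],"angular":[0,0,0],"hand":0.02},{"delta_pos":[0,0,0],"angular":[0,0,0],"hand":0.05},{"delta_pos":[0,0,0],"angular":[0,0,0],"hand":0.05},{"delta_pos":[0,0,0],"angular":[0,0,0],"hand":0.05},{"delta_pos":[0,0,-0.03],"angular":[0,0,0],"hand":0.05},{"delta_pos":[0,0,-0.07],"angular":[0,0,0],"hand":0.05},{"delta_pos":[0,0,-0.12],"angular":[0,0,0],"hand":0.05},{"delta_pos":[0,0,-0.12],"angular":[0,0,0],"hand":0.05}]'
python3 ft.py 4
python3 - <<'E'
from h import *
ci=cam('scene')
p,d=snapshot('scene'); cv2.imwrite('pics/s4.png',cv2.resize(p[190:310,250:370],None,fx=5,fy=5,interpolation=cv2.INTER_CUBIC))
h=cv2.cvtColor(p,cv2.COLOR_BGR2HSV);m=(h[...,0]>7)&(h[...,0]<18)&(h[...,1]>200)&(h[...,2]>120)
v,u=np.nonzero(m);k=(abs(u-308)<25)&(abs(v-218)<25);P=np.array([px2w(ci,d,a,b) for a,b in zip(u[k],v[k])]);print(np.percentile(P,[1,50,99],axis=0).round(4))
E
```

```text
clock: 16.45
ee_pos: [0.5506, -0.0364, 0.3459]
tcp_rot: [0.002, 0.986, 0.167, 0.004]
wrist_force: [-0.1, -0.5, -0.4]
width: 0.0502
grasp_force: 0.0
[  0.    -0.56  -0.4   -0.02   0.01   0.01 548.27 -35.81 339.27  50.15
   0.  ]
[0.32 0.64 0.27 1.96] t 16.65 yaw 19.201519313334302
[[ 0.5243 -0.046   0.222 ]
 [ 0.5596 -0.0303  0.2401]
 [ 0.5808 -0.0205  0.2472]]
```

View pics/s4.png

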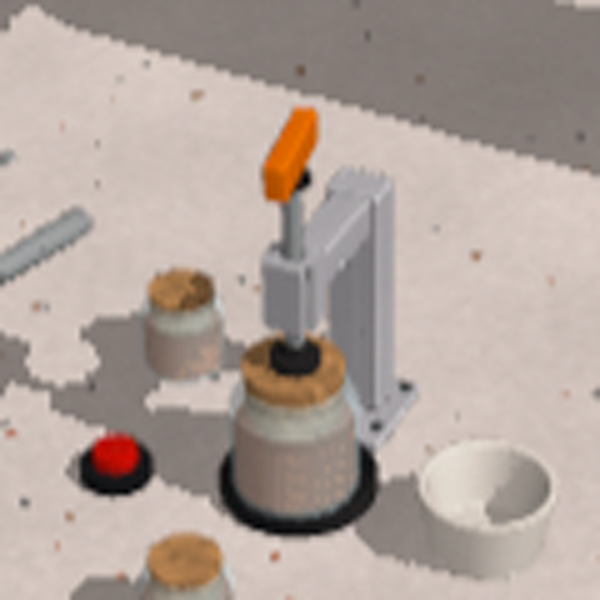

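The handle is turned and free at crop (290,155). The rod stays down with the foot on the cork at (296,355), and the button and other things are undisturbed.

```bash
python3 -c "
from h import *; print(workorder.sign_off())"
```

```text
the job is handed in; nothing more can be done
None
```

I handed the job in: the rod is locked down with the foot on the cork at an estimated 5–6 N, the handle was turned about 77° clockwise and let go, and nothing else looks disturbed; the sign-off returned no verdict.

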